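# Wedge the bead tray level

## Task

On this jeweller's bench the bead tray, hinged along one side to a wooden stand, droops towards its free side. Of the three wooden wedges take the one of middle height, and push it, thin end first and square to the edge, under about the middle of the tray's low edge until the edge rides up onto the wedge's flat top and the tray sits level on it; then let go. Raise the tray only with the wedge, not with the gripper, and leave the other two wedges where they lie.

Things in the scene. Friction and masses are not known exactly. Their poses are not given: they have to be found in the camera images.
- tray: Grey bead tray, 160 (x, along its edge) x 130 mm, rims 20 high, hinged to a fixed wooden stand. Origin: on the hinge line, mid-width, at the underside, 34 mm above the bench. y points to the free edge, at y = +130 mm; z up, vertical when level (underside then 34 mm up). Starts drooping 0.19 rad, edge underside 9 mm up; swings freely, 0.3-0.6 kg. Clear beneath but for feet 70 mm either side of the edge's middle.
- wedge_medium_mid (a point): Pale wooden wedge, 140 long, 36 wide, 34 mm high: the wedge to use, the middle one in height of three alike. Its top slopes from 3 mm at the thin end up to 34 mm at 75 mm from that end; the other 65 mm is flat, level and good to grip across the width. 90 g. Point: its centre, half-way along and half-way up (17 mm). x points to the thin end, y across, z up.
- wedge_low_mid (a point): Pale wooden wedge, 140 long, 36 wide, 20 mm high: the lowest of the three, to be left alone. Slopes for 75 mm, then flat for 65 mm. Point: its centre, half-way along and half-way up (10 mm). x points to the thin end, y across, z up.
- wedge_high_mid (a point): Pale wooden wedge, 140 long, 36 wide, 48 mm high: the highest of the three, to be left alone. Slopes for 75 mm, then flat for 65 mm. Point: its centre, half-way along and half-way up (24 mm). x points to the thin end, y across, z up.

How it is judged:
By the outcome, as a careful person would: the job done as asked, in the order asked, and still so for the second after the job is handed in, with the robot touching nothing.
It also fails if it takes over 37 s, if anything falls off the work surface, if the arm or the gripper's body presses on something with over 40 N, if the wrist force passes 120 N, or if a joint passes its speed limit or range.

## Robot

A 6-joint arm with a two-finger parallel gripper is mounted at the origin on the work surface. World frame = base frame: x ahead of the robot, y to its left, z up, the work surface at z = 0. Lengths are in m, angles in degrees, forces in N, time in s.
With the tool pointing down it reaches from about 0.35 to 0.875 m from the base axis. Payload 4.2 kg.
Tool frame: the origin (TCP) lies on the centre line of the jaws, within the pads' length; the fingertips stand 11 mm ahead of it and the grasp point (between the pads) lies 8 mm behind it; z points along the fingers, y is the line along which they close (so a half turn about z gives the same grasp; the last joint's range is limited). The gripper opens to 87 mm and grips with 3 to 60 N. Pads are 19 mm wide; open, the fingers measure 117 mm over their backs; the gripper's body (75 mm by 190 mm) begins 51 mm behind the grasp point.
Start: joints at [90.619, 22.042, 0.453, 0, -68.411, -14.817], TCP at [0.153, 0.606, 0.234] pointing down, gripper open.
Joint ranges: [-179.83, 179.83], [-69.29, 118.12], [-61.27, 80.66], [-181.25, 117.63], [-171.15, -9.14], [-177.46, 177.46]. Speed limits (degrees/s): [159.86, 159.86, 180, 180, 180, 180].

## Interface

Orientations are given as a 3x3 rotation matrix whose columns are the frame's x, y, z axes.
In Python, from station import r gives the robot as it stands.
- The arm moves only by the tool servo_tool, never from a script. Its argument "commands" is a list that holds one entry, the list of rows, each a list of 7 numbers: the closure, from 0 (fully open) to 1 (shut), then the shift along the tool's x, y, z in mm, then the turn, a rotation vector about the tool's x, y, z in rad. In form: [[[claw, x, y, z, ax, ay, az], ...]]. A call has exactly 5 rows; each row is the pose to reach, as a shift and turn from the pose commanded when the call began, along the tool's axes at that moment; what a row does not reach only later rows make up. A row lasts 1/10 s, in which the tool goes at most 50 mm and 8.59 degrees, less where a joint would pass 70% of its speed; a pose out of reach is approached as far as the arm can. A call with a gripper value outside its range is refused whole. The fingers move at their own pace and stop on an object; the grip force is fixed at half the most. Time passes only in rows, so rows that repeat a pose let the fingers close, or fill a call up. It gives the time, the measured TCP pose, the force, the opening and the grip force at its end, in the units of the state.
- r.sense(): the state, without advancing time (a new reading comes with each control period).
- r.capture(name): name is "side" or "top" or "wrist"; returns a dict with "pixels" (480x640x3 uint8, red, green, blue), "camera_matrix" (3x3 intrinsics, pixels), "dist" ([k1, k2, p1, p2, k3] as OpenCV has them; the pictures are not rectified), "R" (3x3) and "t" (3): a world point X has camera coordinates R X + t. Camera axes: x right, y down, z forward; pixel columns grow to the right and rows downward; lengths in m; the calibration is good to about 2 mm. A picture is of the moment at which its call begins. There is no depth.
- r.finish_job(): hands the job in; it is judged then, once.
The state is a dict: "time_s": time; "joints": joint angles; "joint_velocities": joint speeds; "effort": joint torques, N m; "tcp_pos": TCP position; "ee_rot": TCP orientation; "wrist_force": force on the tool from outside, world axes, zero at the start; "moment": the same for the moment, N m; "gripper_width": opening from 0.0 (shut) to 1.0 (fully open); "gripper_force": force on a finger pad.
Only numpy, scipy, OpenCV 4.12 (cv2) and the standard library are available. Lean on these libraries where they do the work, as an engineer would, in place of code of your own. Each camera call takes 0.05 s, during which the arm holds its last target. There are 200 camera calls.

## Working session

There is one attempt and no reset: what is moved stays moved. The work goes in short steps, Python scripts to look and compute and a tool call to move; the robot and the scene stay as the last step left them, time stands still between calls to the robot, and variables do not carry over. Pictures are saved under pics/ and viewed, at most 10 in all, crops included, and the job is handed in when it is done.

Besides the shell and the picture viewer there is one more tool, called after "Request:" as a command line: name --argument value ..., lists and objects as JSON in quotes. servo_tool: Moves the arm, as the interface text tells. Its arguments: {"type":"object","properties":{"commands":{"type":"array","items":{"type":"array","items":{"type":"array","items":{"type":"number"}}}}},"required":["commands"]}

```bash
mkdir -p pics; python3 - <<'E'
from station import r
import cv2,pickle
for n in("side","top"):
    c=r.capture(n); pickle.dump(c,open(f"pics/{n}0.pkl","wb"))
    cv2.imwrite(f"pics/{n}0.png",c["pixels"][:,:,::-1]); print(n,-c["R"].T@c["t"],c["dist"])
s=r.sense();print(s["time_s"],s["tcp_pos"],s["ee_rot"],s["wrist_force"])
E
```

```text
side [ 0.22859532 -0.62521233  0.61421253] [-0.18535677  0.          0.          0.          0.        ]
top [0.39550958 0.02404837 0.93667734] [-0.07543532  0.          0.          0.          0.        ]
0.1 [0.15315906 0.6054019  0.23253424] [[ 9.69412445e-01 -2.45437078e-01 -3.90659553e-04]
 [-2.45437362e-01 -9.69410366e-01 -2.01112378e-03]
 [ 1.14894925e-04  2.04549087e-03 -9.99997901e-01]] [ 0.06378584  0.46986829 -0.04180803]
```

View pics/top0.png

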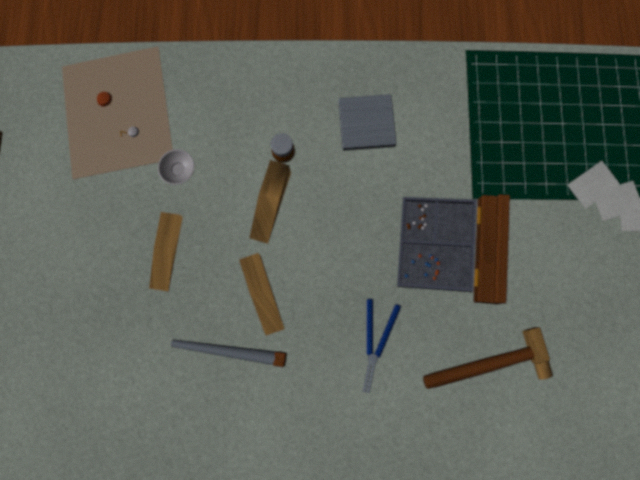

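View pics/side0.png

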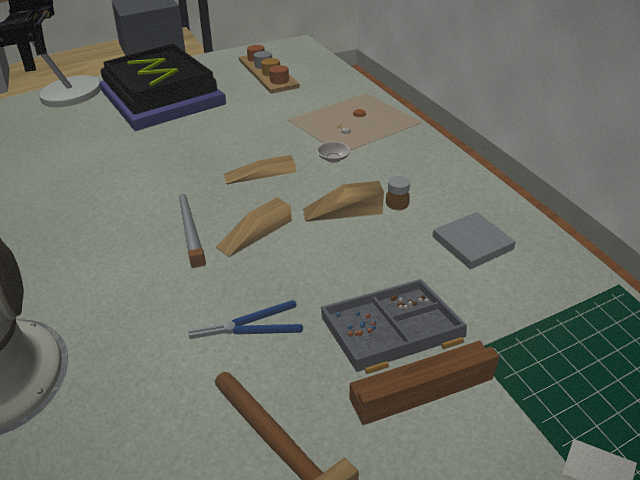

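The top view shows three wedges at about (166,252), (270,202) and (262,293). The tray spans (400–476, 198–290), with its free edge on the left and the stand at its right. The side view shows the low wedge at (260,168), the medium at (255,225) and the high at (343,200).

```bash
cat > h.py <<'E'
import numpy as np,cv2,pickle
def load(n): return pickle.load(open(f"pics/{n}.pkl","rb"))
def ray(c,uv):
    p=cv2.undistortPoints(np.array(uv,float).reshape(-1,1,2),c["camera_matrix"],c["dist"])[:,0]
    R=np.array(c["R"]); d=np.c_[p,np.ones(len(p))]@R
    return -R.T@np.array(c["t"]),d/np.linalg.norm(d,axis=1)[:,None]
def plane(c,uv,z):
    o,d=ray(c,uv); return o+d*((z-o[2])/d[:,2])[:,None]
def tri(c1,u1,c2,u2):
    o1,d1=ray(c1,u1);o2,d2=ray(c2,u2);out=[]
    for a,b in zip(d1,d2):
        s=np.linalg.lstsq(np.c_[a,-b],o2-o1,rcond=None)[0]
        p,q=o1+s[0]*a,o2+s[1]*b; out.append(np.r_[(p+q)/2,np.linalg.norm(p-q)])
    return np.array(out)
def proj(c,X):
    return cv2.projectPoints(np.array(X,float),cv2.Rodrigues(np.array(c["R"]))[0],np.array(c["t"],float),c["camera_matrix"],c["dist"])[0][:,0]
E
python3 - <<'E'
from h import *
t=load("top0");s=load("side0")
for c,n,boxes in((t,"top",[(140,200,190,300),(240,155,295,245),(235,248,290,340)]),(s,"side",[(215,150,300,190),(300,175,385,225),(210,192,296,260)])):
    hsv=cv2.cvtColor(c["pixels"],cv2.COLOR_RGB2HSV)
    m=((hsv[...,0]<25)&(hsv[...,1]>75)).astype(np.uint8)
    for b in boxes:
        k=np.zeros_like(m);k[b[1]:b[3],b[0]:b[2]]=m[b[1]:b[3],b[0]:b[2]]
        cs=max(cv2.findContours(k,0,2)[0],key=cv2.contourArea)
        print(n,cv2.contourArea(cs),cv2.minAreaRect(cs),cv2.approxPolyDP(cs,2,True)[:,0].tolist())
a=cv2.resize(t["pixels"][185:345,220:420],None,fx=4,fy=4,interpolation=2)[:,:,::-1]
b=cv2.resize(s["pixels"][150:270,205:395],None,fx=4,fy=4,interpolation=2)[:,:,::-1]
cv2.imwrite("pics/a.png",a[:600]);cv2.imwrite("pics/b.png",b)
E
```

```text
top 1558.5 ((164.03997802734375, 251.1246795654297), (22.40149688720703, 77.79923248291016), 10.84030532836914) [[161, 212], [149, 286], [168, 290], [181, 216]]
top 1749.5 ((270.2026062011719, 196.07540893554688), (23.241527557373047, 91.63555145263672), 18.121862411499023) [[292, 155], [273, 155], [276, 160], [270, 161], [258, 196], [251, 238], [264, 242], [268, 240], [290, 172], [282, 162]]
top 1594.0 ((261.0794372558594, 293.9649353027344), (80.40359497070312, 21.738168716430664), 71.87813568115234) [[257, 253], [240, 259], [264, 332], [268, 334], [282, 329], [283, 326]]
side 1025.5 ((259.3091735839844, 168.9027557373047), (17.562471389770508, 71.66344451904297), 80.13418579101562) [[295, 165], [289, 155], [260, 160], [224, 175], [229, 183], [295, 171]]
side 2066.5 ((342.903564453125, 200.45504760742188), (32.6917839050293, 81.40775299072266), 84.72611236572266) [[379, 182], [344, 184], [304, 208], [305, 219], [381, 213], [383, 192]]
side 1827.5 ((252.98858642578125, 225.98031616210938), (27.9213809967041, 84.08299255371094), 59.93141555786133) [[290, 206], [276, 198], [251, 211], [216, 246], [229, 256], [289, 221]]
```

View pics/a.png

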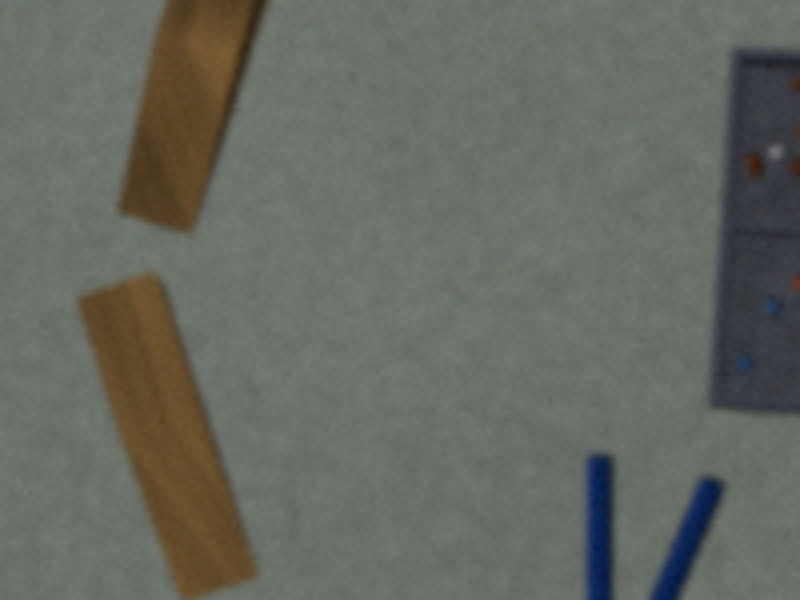

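View pics/b.png

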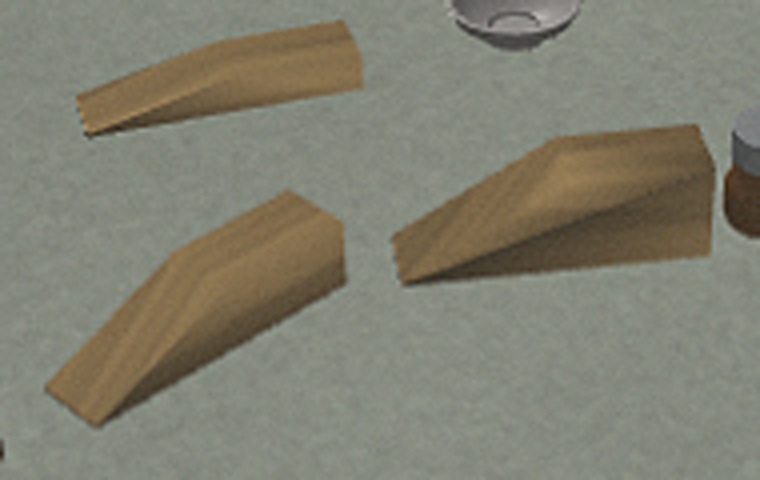

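The crops show the medium wedge's thin end towards the robot, at top-view (265,334)–(282,329). Its thick end is at (240,259)–(257,253). Next I triangulate the wedge corners and the tray corners.

```bash
python3 - <<'E'
from h import *
np.set_printoptions(precision=4,suppress=True)
t=load("top0");s=load("side0")
T=[(240,258),(257,253),(265,334),(283,329)];S=[(277,198),(290.5,206),(216,246),(229,256)]
P=tri(t,T,s,S);print(P)
print(np.linalg.norm(P[0,:2]-P[1,:2]),np.linalg.norm(P[2,:2]-P[3,:2]),np.linalg.norm((P[0]+P[1]-P[2]-P[3])[:2])/2)
TL=[(161,212),(181,216)];SL=[(290,155)]
print("low far",tri(t,[(161,212)],s,[(290,155)]),"high",tri(t,[(290,168)],s,[(383,193)]))
for c,n,b in((t,"top",(385,185,482,305)),(s,"side",(310,270,480,375))):
    px=c["pixels"].astype(int); d=px[...,2]-px[...,1]
    k=np.zeros(d.shape,np.uint8);k[b[1]:b[3],b[0]:b[2]]=(cv2.GaussianBlur(d.astype(np.float32),(0,0),1)[b[1]:b[3],b[0]:b[2]]>2)
    k=cv2.morphologyEx(k,3,np.ones((9,9)))
    cs=max(cv2.findContours(k,0,2)[0],key=cv2.contourArea)
    print(n,cv2.approxPolyDP(cs,2.5,True)[:,0].tolist(),cv2.boxPoints(cv2.minAreaRect(cs)).tolist())
E
```

```text
[[0.5087 0.1775 0.0338 0.0057]
 [0.5201 0.1476 0.0315 0.0018]
 [0.378  0.1331 0.0029 0.0047]
 [0.3889 0.1011 0.001  0.0014]]
0.031936982409218745 0.03376090460091635 0.1386221727027713
low far [[0.5939 0.3277 0.0207 0.0037]] high [[0.6713 0.0916 0.048  0.0001]]
top [[404, 197], [398, 285], [471, 290], [475, 200]] [[396.9235534667969, 286.9147644042969], [401.8747253417969, 195.3175506591797], [476.8448791503906, 199.3699951171875], [471.8937072753906, 290.96722412109375]]
side [[464, 324], [420, 280], [322, 308], [326, 320], [331, 323], [357, 367], [462, 334]] [[321.5094299316406, 307.2829895019531], [448.8301696777344, 270.9056091308594], [467.5094299316406, 336.2829895019531], [340.1886901855469, 372.6603698730469]]
```

```bash
cat > m.py <<'E'
import numpy as np,sys
from scipy.spatial.transform import Rotation as Ro
np.set_printoptions(precision=4,suppress=True)
def go(s,pos,yaw):  # tool x at yaw deg, z down
    a=np.radians(yaw);x=np.array([np.cos(a),np.sin(a),0]);z=np.array([0,0,-1.]);R=np.c_[x,np.cross(z,x),z]
    C=np.array(s["ee_rot"])
    print("t",round(s["time_s"],2),"tcp",np.array(s["tcp_pos"]),"F",np.array(s["wrist_force"]),"w",s["gripper_width"],s["gripper_force"],"q",np.round(s["joints"],0))
    print("shift mm",np.round(C.T@(np.array(pos)-s["tcp_pos"])*1000,1),"rot",np.round(Ro.from_matrix(C.T@R).as_rotvec(),4))
E
python3 - <<'E'
from h import *; from m import *; from station import r
t=load("top0");s=load("side0")
P=tri(t,[(404,197),(398.5,288),(476,200)],s,[(420,280),(322,308),(465,325)]);print(P)
e=P[0,:2]-P[1,:2];print("edge len",np.linalg.norm(e),"ang",np.degrees(np.arctan2(e[1],e[0])),"mid",(P[0]+P[1])/2,"depth",np.linalg.norm(P[0]-P[2]))
# stand edges: brown mask
for c,n,b in((t,"top",(472,190,515,308)),):
    hsv=cv2.cvtColor(c["pixels"],cv2.COLOR_RGB2HSV);k=np.zeros(hsv.shape[:2],np.uint8)
    k[b[1]:b[3],b[0]:b[2]]=((hsv[...,0]<20)&(hsv[...,1]>90))[b[1]:b[3],b[0]:b[2]]
    cs=max(cv2.findContours(k,0,2)[0],key=cv2.contourArea)
    q=plane(c,cv2.boxPoints(cv2.minAreaRect(cs)),0.045);print(q); 
    L=max([q[i]-q[i-1] for i in range(4)],key=np.linalg.norm);print("stand",np.linalg.norm(L),np.degrees(np.arctan2(L[1],L[0]))%180)
u=np.array([np.cos(np.radians(-160.8)),np.sin(np.radians(-160.8))]);c=np.array([.4489,.1398])
g=c-u*.050;print("grasp",g);go(r.sense(),[*g,.12],-160.8)
E
```

```text
[[ 0.623  -0.1109  0.03    0.0043]
 [ 0.4635 -0.1003  0.0309  0.0016]
 [ 0.6136 -0.2329  0.0534  0.0035]]
edge len 0.15981259701943443 ang -3.8081036879194325 mid [ 0.5433 -0.1056  0.0304  0.0029] depth 0.12453780996556865
[[ 0.4388 -0.2248  0.045 ]
 [ 0.6284 -0.2378  0.045 ]
 [ 0.6272 -0.2957  0.045 ]
 [ 0.4374 -0.2807  0.045 ]]
stand 0.1903934424471283 175.50315863621455
grasp [0.4961 0.1562]
t 0.1 tcp [0.1532 0.6054 0.2325] F [ 0.0638  0.4699 -0.0418] w 0.9990009026030278 0.0 q [ 91.  22.   0.  -0. -68. -15.]
shift mm [442.7 351.  113.3] rot [ 0.0006 -0.0027  2.5585]
```

Request:
servo_tool --commands '[[[0,30,24,0,0,0,0.14],[0,60,48,0,0,0,0.28],[0,96,76,0,0,0,0.42],[0,132,105,0,0,0,0.56],[0,160,127,0,0,0,0.7]]]'

```text
time_s: 0.6
tcp_pos: [0.278, 0.4411, 0.2332]
ee_rot: [[0.578, -0.816, -0.001], [-0.816, -0.578, -0.001], [0.001, 0.001, -1.0]]
wrist_force: [0.5, -0.1, 0.0]
gripper_width: 0.999
gripper_force: 0.0
```

```bash
python3 -c "
from m import *; from station import r
go(r.sense(),[.4961,.1562,.12],-160.8)"
```

```text
t 0.6 tcp [0.278  0.4411 0.2332] F [ 0.4593 -0.1218  0.0491] w 0.9993131707679662 0.0 q [ 76.  12. -14.  -0. -64. -40.]
shift mm [358.5 -13.3 113.4] rot [ 0.0002 -0.0015  1.8523]
```

Request:
servo_tool --commands '[[[0,36,-1,0,0,0,0.14],[0,76,-2,0,0,0,0.28],[0,116,-4,0,0,0,0.42],[0,156,-5,0,0,0,0.56],[0,180,-7,0,0,0,0.7]]]'

```text
time_s: 1.1
tcp_pos: [0.3886, 0.299, 0.2333]
ee_rot: [[-0.084, -0.996, -0.001], [-0.996, 0.084, -0.001], [0.001, 0.001, -1.0]]
wrist_force: [0.4, 0.1, 1.3]
gripper_width: 0.999
gripper_force: 0.0
```

```bash
python3 -c "
from m import *; from station import r
go(r.sense(),[.4961,.1562,.12],-160.8)"
```

```text
t 1.1 tcp [0.3886 0.299  0.2333] F [0.3844 0.1245 1.2657] w 0.9987231069741241 0.0 q [ 57.   9. -18.  -0. -63. -61.]
shift mm [ 133.2 -119.2  113.3] rot [ 0.0001 -0.0011  1.1512]
```

Request:
servo_tool --commands '[[[0,27,-24,0,0,0,0.14],[0,54,-48,0,0,0,0.28],[0,81,-72,0,0,0,0.42],[0,108,-96,0,0,0,0.56],[0,133,-119,0,0,0,0.7]]]'

```text
time_s: 1.6
tcp_pos: [0.4968, 0.1582, 0.2332]
ee_rot: [[-0.705, -0.709, -0.001], [-0.709, 0.705, -0.0], [0.001, 0.0, -1.0]]
wrist_force: [-0.0, 0.5, 0.0]
gripper_width: 0.999
gripper_force: 0.0
```

Request:
servo_tool --commands '[[[0,0,0,20,0,0,0.14],[0,0,0,40,0,0,0.28],[0,0,0,60,0,0,0.42],[0,0,0,75,0,0,0.45],[0,0,0,75,0,0,0.45]]]'

```text
time_s: 2.1
tcp_pos: [0.4947, 0.1587, 0.1561]
ee_rot: [[-0.942, -0.337, -0.005], [-0.337, 0.942, -0.003], [0.006, -0.001, -1.0]]
wrist_force: [-0.1, -0.7, -0.7]
gripper_width: 1.0
gripper_force: 0.0
```

```bash
python3 - <<'E'
from m import *; from h import *; from station import r
import pickle
go(r.sense(),[.4961,.1562,.018],-160.8)
c=r.capture("wrist"); pickle.dump(c,open("pics/w1.pkl","wb")); cv2.imwrite("pics/w1.png",c["pixels"][:,:,::-1]); print(-c["R"].T@c["t"],c["R"])
E
```

```text
t 2.1 tcp [0.4947 0.1587 0.1561] F [-0.0963 -0.6535 -0.6844] w 0.9999283643253016 0.0 q [  36.   16.  -20.   -0.  -54. -106.]
shift mm [ -1.3  -2.7 138.1] rot [-0.001  -0.0059  0.0082]
[0.4257 0.1337 0.3076] [[-0.3365  0.9417 -0.0001]
 [ 0.9076  0.3243  0.2667]
 [ 0.2512  0.0896 -0.9638]]
```

View pics/w1.png

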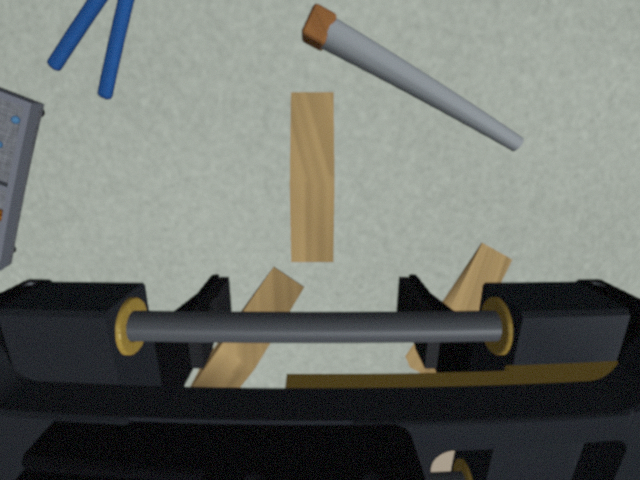

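The wrist view shows the medium wedge upright and central: tail edge at row 261, columns 291–333, and thin end at row 93. The gripper's fingers are at the bottom.

```bash
python3 - <<'E'
from m import *; from h import *
c=load("w1")
a=plane(c,[(291,261.5),(333,262)],.034);b=plane(c,[(291.5,93),(333,93)],.003);print(a,b)
d=(b.mean(0)-a.mean(0))[:2];print("w",np.linalg.norm(a[0]-a[1]),np.linalg.norm(b[0]-b[1]),"len",np.linalg.norm(d),"ang",np.degrees(np.arctan2(d[1],d[0])))
print("centre",(a.mean(0)+b.mean(0))/2, "tail",a.mean(0)); print(proj(c,[[.4961,.1562,.034],[.5144,.1626,.033]]))
# height from wrist + top view of the tail corners
t=load("top0");print(tri(c,[(333,262),(291,261.5)],t,[(240,258),(257,253)]))
E
```

```text
[[0.5206 0.1472 0.034 ]
 [0.509  0.181  0.034 ]] [[0.3899 0.1012 0.003 ]
 [0.3782 0.1341 0.003 ]]
w 0.03573102452281245 0.03486088494090346 len 0.13873353850979298 ang -160.42751422697745
centre [0.4494 0.1409 0.0185] tail [0.5148 0.1641 0.034 ]
[[310.586  238.7371]
 [310.4963 260.3845]]
[[0.5133 0.1813 0.0197 0.0043]
 [0.5208 0.1472 0.0335 0.0001]]
```

Request:
servo_tool --commands '[[[0,-1,-1.5,30,-0.001,-0.005,0.003],[0,-1,-1.5,60,-0.001,-0.005,0.003],[0.1,-1,-1.5,90,-0.001,-0.005,0.003],[0.2,-1,-1.5,115,-0.001,-0.005,0.003],[0.2,-1,-1.5,125,-0.001,-0.005,0.003]]]'

```text
time_s: 2.65
tcp_pos: [0.4973, 0.1583, 0.0323]
ee_rot: [[-0.942, -0.335, 0.002], [-0.335, 0.942, 0.001], [-0.003, 0.0, -1.0]]
wrist_force: [-0.1, 0.1, 0.3]
gripper_width: 0.836
gripper_force: 0.0
```

```bash
python3 -c "
from m import *; from station import r
go(r.sense(),[.4962,.1573,.017],-160.5)"
```

```text
t 2.65 tcp [0.4973 0.1583 0.0323] F [-0.1054  0.0603  0.2796] w 0.8358262990463261 0.0 q [  36.   26.  -28.    0.  -36. -106.]
shift mm [ 1.4 -0.6 15.3] rot [0.0004 0.0026 0.0012]
```

Request:
servo_tool --commands '[[[0.2,1,-0.6,10,0,0.002,0],[0.2,1.3,-0.6,15,0,0.002,0],[0.4,1.3,-0.6,15,0,0.002,0],[0.7,1.3,-0.6,15,0,0.002,0],[1,1.3,-0.6,15,0,0.002,0]]]'

```text
time_s: 3.15
tcp_pos: [0.4974, 0.158, 0.0194]
ee_rot: [[-0.942, -0.334, 0.004], [-0.334, 0.942, 0.003], [-0.005, 0.001, -1.0]]
wrist_force: [-0.7, 0.5, 0.5]
gripper_width: 0.613
gripper_force: 0.0
```

Request:
servo_tool --commands '[[[1,0,0,0,0,0,0],[1,0,0,0,0,0,0],[1,0,0,0,0,0,0],[1,0,0,0,0,0,0],[1,0,0,0,0,0,0]]]'

```text
time_s: 3.65
tcp_pos: [0.497, 0.1577, 0.0189]
ee_rot: [[-0.942, -0.334, 0.003], [-0.334, 0.942, 0.002], [-0.003, 0.001, -1.0]]
wrist_force: [-0.5, 0.7, 3.5]
gripper_width: 0.41
gripper_force: 30.0
```

Request:
servo_tool --commands '[[[1,0,0,-15,0,0,0],[1,0,0,-35,0,0,0],[1,0,0,-55,0,0,0],[1,0,0,-65,0,0,0],[1,0,0,-65,0,0,0]]]'

```text
time_s: 4.15
tcp_pos: [0.4973, 0.1579, 0.0845]
ee_rot: [[-0.942, -0.334, 0.005], [-0.334, 0.943, 0.004], [-0.006, 0.002, -1.0]]
wrist_force: [-0.9, 0.5, -0.6]
gripper_width: 0.412
gripper_force: 30.0
```

```bash
python3 -c "
from m import *; from station import r
go(r.sense(),[.5541,.045,.080],-94.1)"
```

```text
t 4.15 tcp [0.4973 0.1579 0.0845] F [-0.9154  0.4614 -0.5787] w 0.4120256988030547 29.995954278856516 q [  35.   21.  -25.   -0.  -43. -106.]
shift mm [ -15.8 -125.4    4.4] rot [-0.0017  0.0061 -1.1585]
```

Request:
servo_tool --commands '[[[1,-2,-14,0,0,0,-0.13],[1,-4,-28,0,0,0,-0.26],[1,-6,-42,0,0,0,-0.39],[1,-8,-56,0,0,0,-0.52],[1,-9,-70,0,0,0,-0.65]]]'

```text
time_s: 4.65
tcp_pos: [0.528, 0.0938, 0.0819]
ee_rot: [[-0.544, -0.839, 0.0], [-0.839, 0.544, 0.001], [-0.001, 0.001, -1.0]]
wrist_force: [-0.3, -0.3, -1.3]
gripper_width: 0.413
gripper_force: 30.0
```

```bash
python3 -c "
from m import *; from station import r
go(r.sense(),[.5541,.045,.080],-94.1)"
```

```text
t 4.65 tcp [0.528  0.0938 0.0819] F [-0.2955 -0.303  -1.2726] w 0.41307957625671415 29.995057708583772 q [ 27.  23. -23.  -0. -44. -60.]
shift mm [ 26.7 -48.4   1.9] rot [ 0.0003  0.0011 -0.5034]
```

Request:
servo_tool --commands '[[[1,7,-12,0,0,0,-0.13],[1,14,-24,0,0,0,-0.26],[1,20,-36,0,0,0,-0.39],[1,26.7,-48.4,0,0,0,-0.503],[1,26.7,-48.4,0,0,0,-0.503]]]'

```text
time_s: 5.15
tcp_pos: [0.5541, 0.0444, 0.0819]
ee_rot: [[-0.079, -0.997, 0.0], [-0.997, 0.079, 0.001], [-0.001, -0.0, -1.0]]
wrist_force: [-0.3, 0.3, -1.0]
gripper_width: 0.412
gripper_force: 30.0
```

```bash
python3 - <<'E'
from m import *; from h import *; from station import r
import pickle
go(r.sense(),[.5541,.045,.019],-94.1)
for n in("wrist","top"):
    c=r.capture(n); pickle.dump(c,open(f"pics/{n}2.pkl","wb"))
    cv2.imwrite(f"pics/{n}2.png",c["pixels"][:,:,::-1])
E
```

```text
t 5.15 tcp [0.5541 0.0444 0.0819] F [-0.3341  0.338  -1.0134] w 0.4121744954285976 29.994320338591933 q [ 21.  24. -20.  -0. -45. -26.]
shift mm [-0.5  0.1 62.9] rot [-0.      0.0013 -0.0072]
```

View pics/wrist2.png

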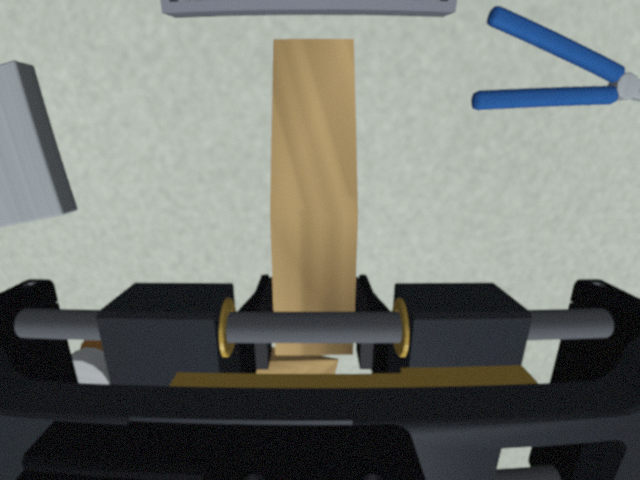

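The wrist view shows the held wedge pointing at the tray: thin end (273–355, 40), and the tray's edge face spanning (163–456, about 12). Next I check the alignment numerically.

```bash
python3 - <<'E'
from m import *; from h import *
c=load("wrist2");
E=plane(c,[(163,15.5),(455,11.5)],.009);W=plane(c,[(274,40),(354,40)],.066);T=plane(c,[(275,354),(353,354)],.097)
print(E,W)
f=lambda d:np.degrees(np.arctan2(d[1],d[0]))
print("edge ang",f(E[0]-E[1]),np.linalg.norm(E[0]-E[1]),"mid",E.mean(0)); print("W ang",f(W[0]-W[1]),np.linalg.norm(W[0]-W[1]),"mid",W.mean(0))
T=plane(c,[(271.5,213),(357,213)],.097);print("crest",T,f(T[0]-T[1]),"axis",f((W-T).mean(0)))
E
```

```text
[[ 0.6324 -0.1138  0.009 ]
 [ 0.4582 -0.102   0.009 ]] [[ 0.5625 -0.0773  0.066 ]
 [ 0.5269 -0.0745  0.066 ]]
edge ang -3.8654644066907733 0.17466014605773572 mid [ 0.5453 -0.1079  0.009 ]
W ang -4.515336756048651 0.03573189857471117 mid [ 0.5447 -0.0759  0.066 ]
crest [[ 0.5677 -0.0048  0.097 ]
 [ 0.533  -0.0021  0.097 ]] -4.509320965460088 axis -94.4388993841116
```

Request:
servo_tool --commands '[[[1,0,0,15,0,0.001,-0.01],[1,0,0,30,0,0.001,-0.01],[1,0,0,45,0,0.001,-0.01],[1,0,0,55,0,0.001,-0.01],[1,0,0,60,0,0.001,-0.01]]]'

```text
time_s: 5.75
tcp_pos: [0.5537, 0.046, 0.0222]
ee_rot: [[-0.067, -0.998, 0.0], [-0.998, 0.067, 0.0], [-0.0, -0.0, -1.0]]
wrist_force: [0.2, -0.4, -0.5]
gripper_width: 0.413
gripper_force: 30.0
```

Request:
servo_tool --commands '[[[1,0,0,1,0,0,0],[1,0,0,2,0,0,0],[1,0,0,2.5,0,0,0],[1,0,0,2.5,0,0,0],[1,0,0,2.5,0,0,0]]]'

```text
time_s: 6.25
tcp_pos: [0.5548, 0.0458, 0.0214]
ee_rot: [[-0.067, -0.998, 0.003], [-0.998, 0.067, 0.001], [-0.001, -0.003, -1.0]]
wrist_force: [1.1, 0.9, -0.4]
gripper_width: 0.406
gripper_force: 30.0
```

```bash
python3 - <<'E'
from m import *; from station import r
v=np.array([np.cos(np.radians(86.1)),np.sin(np.radians(86.1))])
p=np.array([.5433,-.1056])+v*(-.0015+.019+.0+.021)  # tail 40 mm beyond edge, TCP 19 from tail
go(r.sense(),[*p,.019],-93.9)
E
```

```text
t 6.25 tcp [0.5548 0.0458 0.0214] F [ 1.1208  0.8682 -0.4154] w 0.40615510829729856 29.996125507168472 q [ 21.  29. -23.  -0. -37. -25.]
shift mm [113.4   1.2   2.2] rot [-0.0031  0.0015  0.0009]
```

Request:
servo_tool --commands '[[[1,2,0,1.5,0,0.001,0],[1,8,0.2,2.5,0,0.001,0],[1,14,0.2,2.5,0,0.001,0],[1,20,0.3,2.5,0,0.001,0],[1,26,0.3,2.5,0,0.001,0]]]'

```text
time_s: 6.75
tcp_pos: [0.5531, 0.0196, 0.019]
ee_rot: [[-0.067, -0.998, 0.004], [-0.998, 0.067, 0.0], [-0.001, -0.004, -1.0]]
wrist_force: [-0.2, 2.4, 4.7]
gripper_width: 0.412
gripper_force: 30.0
```

Request:
servo_tool --commands '[[[1,5,0,0,0,0,0],[1,10,0,0,0,0,0],[1,15,0,0,0,0,0],[1,20,0,0,0,0,0],[1,25,0,0,0,0,0]]]'

```text
time_s: 7.25
tcp_pos: [0.5521, -0.0042, 0.019]
ee_rot: [[-0.067, -0.998, 0.006], [-0.998, 0.067, 0.002], [-0.002, -0.006, -1.0]]
wrist_force: [0.6, 9.3, 3.7]
gripper_width: 0.408
gripper_force: 30.0
```

```bash
python3 - <<'E'
from m import *; from h import *; from station import r
v=np.array([np.cos(np.radians(86.1)),np.sin(np.radians(86.1))])
p=np.array([.5433,-.1056])+v*(-.0015+.019+.0+.021)
go(r.sense(),[*p,.019],-93.9)
c=r.capture("side");cv2.imwrite("pics/s3.png",cv2.resize(c["pixels"][220:380,270:490],None,fx=3,fy=3)[:,:,::-1])
E
```

```text
t 7.25 tcp [ 0.5521 -0.0042  0.019 ] F [0.5692 9.317  3.7452] w 0.40774622078772105 29.995208038017154 q [ 16.  29. -24.  -0. -36. -20.]
shift mm [63.3  1.9 -0.1] rot [-0.0055  0.0023  0.0008]
```

View pics/s3.png

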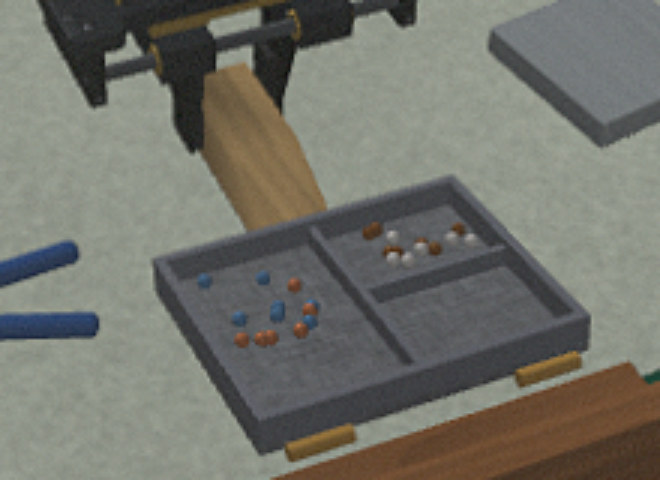

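The enlarged side crop shows the wedge's slope under the middle of the tray's edge (crop (285,220)), and the edge is lifting. I continue the push.

Request:
servo_tool --commands '[[[1,5,0.2,0,0,0,0],[1,10,0.4,0,0,0,0],[1,15,0.6,0,0,0,0],[1,20,0.8,0,0,0,0],[1,25,1,0,0,0,0]]]'

```text
time_s: 7.8
tcp_pos: [0.5498, -0.0288, 0.019]
ee_rot: [[-0.066, -0.998, 0.006], [-0.998, 0.066, 0.002], [-0.002, -0.006, -1.0]]
wrist_force: [1.2, 8.7, 4.4]
gripper_width: 0.414
gripper_force: 30.0
```

Request:
servo_tool --commands '[[[1,5,0,0,0,0,0],[1,10,0,0,0,0,0],[1,15,0,0,0,0,0],[1,20,0,0,0,0,0],[1,25,0,0,0,0,0]]]'

```text
time_s: 8.3
tcp_pos: [0.5478, -0.0539, 0.019]
ee_rot: [[-0.066, -0.998, 0.005], [-0.998, 0.066, 0.001], [-0.002, -0.005, -1.0]]
wrist_force: [1.1, 8.7, 5.4]
gripper_width: 0.411
gripper_force: 30.0
```

Request:
servo_tool --commands '[[[1,5,0,0,0,0,0],[1,9,0,0,0,0,0],[1,13,0,0,0,0,0],[1,13,0,0,0,0,0],[1,13,0,0,0,0,0]]]'

```text
time_s: 8.8
tcp_pos: [0.5463, -0.0678, 0.0189]
ee_rot: [[-0.067, -0.998, 0.004], [-0.998, 0.067, 0.0], [-0.0, -0.004, -1.0]]
wrist_force: [0.6, 3.5, 5.8]
gripper_width: 0.41
gripper_force: 30.0
```

```bash
python3 - <<'E'
from m import *; from h import *; from station import r
import pickle
v=np.array([np.cos(np.radians(86.1)),np.sin(np.radians(86.1))])
p=np.array([.5433,-.1056])+v*(-.0015+.019+.0+.021)
go(r.sense(),[*p,.019],-93.9)
S=r.capture("side");W=r.capture("wrist");T=r.capture("top")
for n,c in(("S4",S),("W4",W),("T4",T)): pickle.dump(c,open(f"pics/{n}.pkl","wb"))
a=cv2.resize(S["pixels"][230:380,290:490],(520,390));b=cv2.resize(W["pixels"],(270,200))
o=np.zeros((600,800,3),np.uint8);o[:390,:520]=a;o[:200,525:795]=b;o[395:595,:400]=cv2.resize(T["pixels"][170:320,310:510],(400,200))
cv2.imwrite("pics/c4.png",o[:,:,::-1])
E
```

```text
t 8.8 tcp [ 0.5463 -0.0678  0.0189] F [0.6159 3.5204 5.8138] w 0.40982710721919013 29.995429669506848 q [ 10.  29. -24.   0. -36. -14.]
shift mm [-0.6  0.5 -0.1] rot [-0.0039  0.0005  0.0014]
```

View pics/c4.png

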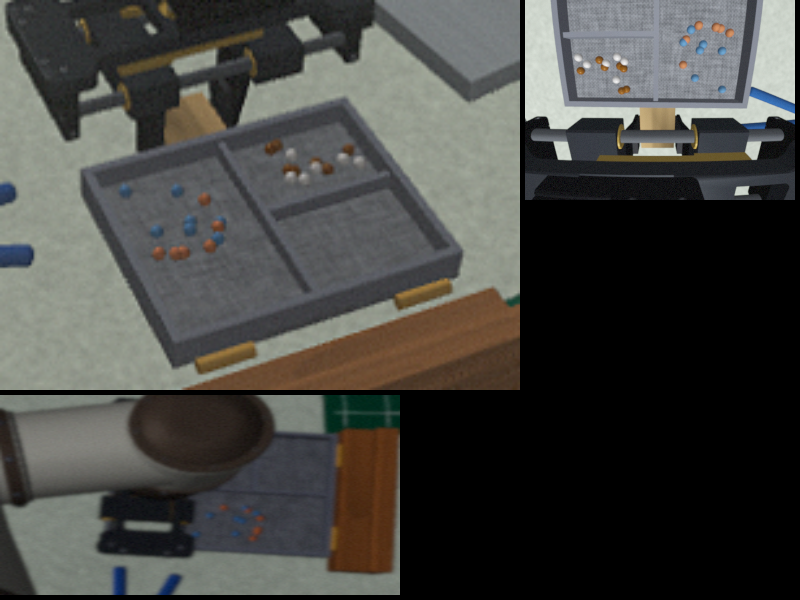

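The composite shows the tray riding on the wedge near its middle, and the push force has dropped to 3.5 N. The edge is therefore on the flat top. I release and retreat.

Request:
servo_tool --commands '[[[0.8,0,0,0,0,0,0],[0.5,0,0,0,0,0,0],[0.3,0,0,0,0,0,0],[0.2,0,0,0,0,0,0],[0.2,0,0,0,0,0,0]]]'

```text
time_s: 9.45
tcp_pos: [0.545, -0.0682, 0.018]
ee_rot: [[-0.067, -0.998, 0.001], [-0.998, 0.067, -0.0], [0.0, -0.001, -1.0]]
wrist_force: [-0.9, -0.6, 0.1]
gripper_width: 0.686
gripper_force: 0.0
```

Request:
servo_tool --commands '[[[0.2,0,0,0,0,0,0],[0.2,0,0,-5,0,0,0],[0.2,0,0,-15,0,0,0],[0.2,0,0,-35,0,0,0],[0.2,0,0,-60,0,0,0]]]'

```text
time_s: 9.95
tcp_pos: [0.545, -0.0679, 0.0791]
ee_rot: [[-0.067, -0.998, 0.001], [-0.998, 0.067, -0.0], [0.0, -0.001, -1.0]]
wrist_force: [0.1, 0.8, 0.6]
gripper_width: 0.797
gripper_force: 0.0
```

Request:
servo_tool --commands '[[[0.2,-20,0,-20,0,0,0],[0.2,-60,0,-40,0,0,0],[0.2,-100,0,-60,0,0,0],[0.2,-130,0,-80,0,0,0],[0.2,-140,0,-90,0,0,0]]]'

```text
time_s: 10.45
tcp_pos: [0.5558, 0.0746, 0.1716]
ee_rot: [[-0.064, -0.998, 0.007], [-0.998, 0.064, 0.002], [-0.002, -0.007, -1.0]]
wrist_force: [-0.5, 0.6, 0.3]
gripper_width: 0.797
gripper_force: 0.0
```

```bash
python3 - <<'E'
from m import *; from h import *; from station import r
import pickle
go(r.sense(),[.54,.1,.2],-93.9)
S=r.capture("side");W=r.capture("wrist")
for n,c in(("S5",S),("W5",W)): pickle.dump(c,open(f"pics/{n}.pkl","wb"))
o=np.zeros((600,800,3),np.uint8);o[:300,:400]=cv2.resize(S["pixels"],(400,300));o[:300,400:]=cv2.resize(W["pixels"],(400,300));o[300:,:400]=cv2.resize(S["pixels"][230:380,290:490],(400,300));o[300:,400:]=cv2.resize(W["pixels"][:240,160:480],(400,300))
cv2.imwrite("pics/c5.png",o[:,:,::-1])
E
```

```text
t 10.45 tcp [0.5558 0.0746 0.1716] F [-0.5039  0.6129  0.2726] w 0.7968697344676883 0.0 q [ 24.  19. -14.   0. -57. -28.]
shift mm [-24.4  17.2 -28.5] rot [-0.0072  0.0021  0.0045]
```

View pics/c5.png

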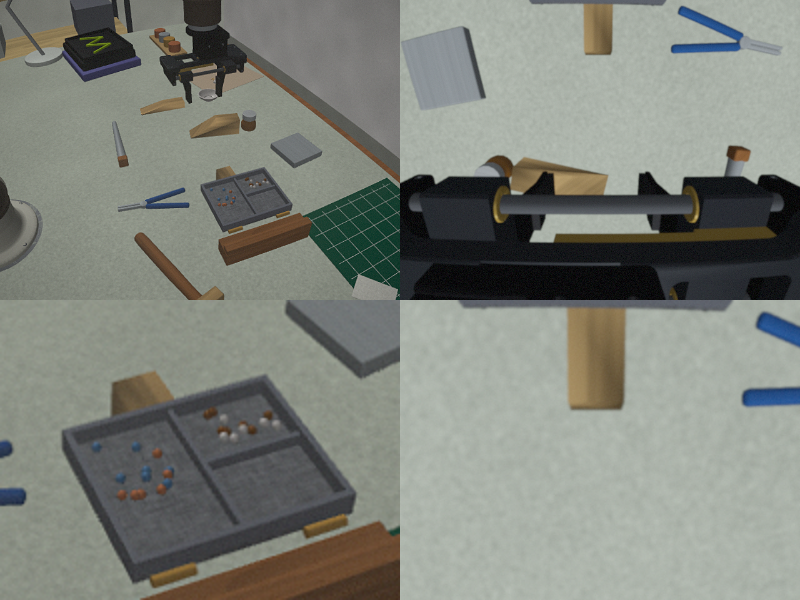

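The composite shows the tray raised on the wedge, with the tail sticking out about mid-edge and the other two wedges in place. I measure the overlap and whether the tray is level.

```bash
python3 - <<'E'
from m import *; from h import *
W=load("W5");S=load("S5")
# wrist full px: crop(400..,300..) scale 1.25 -> u=160+(x-400)/1.25
f=lambda x,y:(160+(x-400)/1.25,(y-300)/1.25)
t=plane(W,[f(570,404),f(624,404)],.034);print("tail",t,np.linalg.norm(t[0]-t[1]))
e=plane(W,[f(569,308),f(626,308)],.034);print("edge underside",e)
print("protrusion",np.linalg.norm((t-e).mean(0)))
d=t.mean(0)-e.mean(0);print("axis",np.degrees(np.arctan2(d[1],d[0])))
# tray rim tops in side: measured from S at z=.054, expect 160x130
g=lambda x,y:(290+x/2,230+(y-300)/2)
P=plane(S,[g(62,431),g(266,376),g(355,493),g(135,568)],.054);print(P,[np.linalg.norm(P[i]-P[i-1]) for i in range(4)])
q=[.5433,-.1056];print("edge hyps: z.054 level vs z.03",proj(S,[[.4635,-.1018,.054],[.623,-.1124,.054],[.4635,-.1003,.03]]),g(62,431),g(266,376))
E
```

```text
tail [[ 0.5641 -0.0482  0.034 ]
 [ 0.53   -0.046   0.034 ]] 0.034219878167255184
edge underside [[ 0.5607 -0.1038  0.034 ]
 [ 0.526  -0.1015  0.034 ]]
protrusion 0.05562778307529796
axis 86.1805828037624
[[ 0.4639 -0.0987  0.054 ]
 [ 0.6225 -0.1117  0.054 ]
 [ 0.6127 -0.2368  0.054 ]
 [ 0.4535 -0.228   0.054 ]] [np.float64(0.1297805141182183), np.float64(0.1590856064013832), np.float64(0.12538968033148937), np.float64(0.15949483712724843)]
edge hyps: z.054 level vs z.03 [[321.6681 297.0228]
 [423.5385 268.1644]
 [321.4485 308.5343]] (321.0, 295.5) (423.0, 268.0)
```

The tray is level, but the tail sticks out about 57 mm, so only about 8 mm of the flat top is under the edge. I'll grip the wedge again and push it 15 mm further for a secure rest.

```bash
python3 -c "
from m import *; from station import r
go(r.sense(),[.5459,-.0635,.08],-93.9)"
```

```text
t 10.55 tcp [0.5556 0.0732 0.1707] F [-0.3827 -0.4287 -0.4643] w 0.7976337157713267 0.0 q [ 24.  19. -14.   0. -57. -28.]
shift mm [137.3   1.4  90.4] rot [-0.0063  0.0019  0.0035]
```

Request:
servo_tool --commands '[[[0.2,30,0,10,0,0,0.002],[0.2,65,0.5,30,0,0,0.002],[0.2,100,1,55,0,0,0.002],[0.2,130,1.4,75,0,0,0.002],[0.2,137.3,1.4,90,0,0,0.002]]]'

```text
time_s: 11.05
tcp_pos: [0.5414, -0.0691, 0.076]
ee_rot: [[-0.074, -0.997, -0.003], [-0.997, 0.074, -0.001], [0.001, 0.003, -1.0]]
wrist_force: [0.5, 0.8, 0.7]
gripper_width: 0.798
gripper_force: 0.0
```

```bash
python3 -c "
from m import *; from station import r
go(r.sense(),[.5459,-.0635,.019],-93.9)"
```

```text
t 11.05 tcp [ 0.5414 -0.0691  0.076 ] F [0.4518 0.7736 0.732 ] w 0.7982815121105286 0.0 q [ 10.  24. -22.   0. -44. -14.]
shift mm [-6.  -4.3 57. ] rot [ 0.0027 -0.0008 -0.0063]
```

Request:
servo_tool --commands '[[[0.2,0,0,0,0,0,0],[0.2,0,0,0,0,0,0],[0.2,0,0,0,0,0,0],[0.2,0,0,0,0,0,0],[0.2,0,0,0,0,0,0]]]'

```text
time_s: 11.55
tcp_pos: [0.5448, -0.0644, 0.0792]
ee_rot: [[-0.068, -0.998, 0.004], [-0.998, 0.068, 0.0], [-0.0, -0.004, -1.0]]
wrist_force: [-0.0, 0.0, -0.0]
gripper_width: 0.803
gripper_force: 0.0
```

```bash
python3 -c "
from m import *; from station import r
go(r.sense(),[.5459,-.0635,.019],-93.9)"
```

```text
t 11.55 tcp [ 0.5448 -0.0644  0.0792] F [-0.0427  0.0081 -0.0344] w 0.8029094107116043 0.0 q [ 10.  24. -22.   0. -44. -14.]
shift mm [-1.  -0.8 60.2] rot [-0.0039  0.0005  0.0001]
```

Request:
servo_tool --commands '[[[0.2,-0.8,-0.8,15,-0.003,0,0],[0.2,-0.8,-0.8,30,-0.003,0,0],[0.2,-0.8,-0.8,45,-0.003,0,0],[0.2,-0.8,-0.8,55,-0.003,0,0],[0.2,-0.8,-0.8,59.5,-0.003,0,0]]]'

```text
time_s: 12.05
tcp_pos: [0.5445, -0.0642, 0.0173]
ee_rot: [[-0.069, -0.998, -0.003], [-0.998, 0.069, -0.0], [0.0, 0.003, -1.0]]
wrist_force: [0.2, -0.0, -0.6]
gripper_width: 0.803
gripper_force: 0.0
```

Request:
servo_tool --commands '[[[0.3,0,0,0,0,0,0],[0.5,0,0,0,0,0,0],[0.7,0,0,0,0,0,0],[1,0,0,0,0,0,0],[1,0,0,0,0,0,0]]]'

```text
time_s: 12.55
tcp_pos: [0.5456, -0.0643, 0.0194]
ee_rot: [[-0.069, -0.998, 0.001], [-0.998, 0.069, 0.0], [-0.0, -0.001, -1.0]]
wrist_force: [2.1, 0.6, 0.1]
gripper_width: 0.424
gripper_force: 1.3
```

Request:
servo_tool --commands '[[[1,0,0,0,0,0,0],[1,0,0,0,0,0,0],[1,0,0,0,0,0,0],[1,0,0,0,0,0,0],[1,0,0,0,0,0,0]]]'

```text
time_s: 13.05
tcp_pos: [0.5459, -0.0642, 0.0194]
ee_rot: [[-0.069, -0.998, 0.001], [-0.998, 0.069, 0.0], [-0.0, -0.001, -1.0]]
wrist_force: [1.4, 0.3, 4.8]
gripper_width: 0.413
gripper_force: 29.9
```

Request:
servo_tool --commands '[[[1,4,0,0,0,0,0],[1,8,0,0,0,0,0],[1,12,0,0,0,0,0],[1,16,0,0,0,0,0],[1,16,0,0,0,0,0]]]'

```text
time_s: 13.55
tcp_pos: [0.5449, -0.0798, 0.0194]
ee_rot: [[-0.069, -0.998, 0.001], [-0.998, 0.069, 0.001], [-0.001, -0.001, -1.0]]
wrist_force: [1.2, 4.5, 4.8]
gripper_width: 0.41
gripper_force: 29.9
```

Request:
servo_tool --commands '[[[0.8,0,0,0,0,0,0],[0.5,0,0,0,0,0,0],[0.3,0,0,0,0,0,0],[0.2,0,0,0,0,0,0],[0.2,0,0,0,0,0,0]]]'

```text
time_s: 14.05
tcp_pos: [0.5434, -0.0806, 0.0184]
ee_rot: [[-0.069, -0.998, -0.002], [-0.998, 0.069, -0.0], [0.0, 0.002, -1.0]]
wrist_force: [0.5, 0.3, -0.4]
gripper_width: 0.683
gripper_force: 0.0
```

Request:
servo_tool --commands '[[[0.2,0,0,0,0,0,0],[0.2,0,0,-5,0,0,0],[0.2,0,0,-15,0,0,0],[0.2,0,0,-35,0,0,0],[0.2,0,0,-60,0,0,0]]]'

```text
time_s: 14.55
tcp_pos: [0.5437, -0.0803, 0.0796]
ee_rot: [[-0.069, -0.998, -0.002], [-0.998, 0.069, -0.0], [0.0, 0.002, -1.0]]
wrist_force: [0.6, 0.2, -0.6]
gripper_width: 0.798
gripper_force: 0.0
```

Request:
servo_tool --commands '[[[0.2,-20,0,-20,0,0,0],[0.2,-60,0,-40,0,0,0],[0.2,-100,0,-60,0,0,0],[0.2,-130,0,-80,0,0,0],[0.2,-140,0,-90,0,0,0]]]'

```text
time_s: 15.05
tcp_pos: [0.5551, 0.062, 0.1721]
ee_rot: [[-0.066, -0.998, 0.004], [-0.998, 0.066, 0.002], [-0.002, -0.004, -1.0]]
wrist_force: [0.2, -0.2, -0.1]
gripper_width: 0.799
gripper_force: 0.0
```

Request:
servo_tool --commands '[[[0.2,0,0,0,0,0,0],[0.2,0,0,0,0,0,0],[0.2,0,0,0,0,0,0],[0.2,0,0,0,0,0,0],[0.2,0,0,0,0,0,0]]]'

```text
time_s: 15.55
tcp_pos: [0.5536, 0.0584, 0.1682]
ee_rot: [[-0.07, -0.998, -0.002], [-0.998, 0.07, -0.0], [0.001, 0.002, -1.0]]
wrist_force: [0.9, 0.1, 0.6]
gripper_width: 0.799
gripper_force: 0.0
```

```bash
python3 - <<'E'
from m import *; from h import *; from station import r
import pickle
go(r.sense(),[.54,.1,.2],-93.9)
S=r.capture("side");W=r.capture("wrist")
for n,c in(("S6",S),("W6",W)): pickle.dump(c,open(f"pics/{n}.pkl","wb"))
o=np.zeros((600,800,3),np.uint8);o[:300,:400]=cv2.resize(S["pixels"],(400,300));o[300:,:400]=cv2.resize(S["pixels"][230:380,290:490],(400,300));o[300:,400:]=cv2.resize(W["pixels"][:240,160:480],(400,300))
cv2.imwrite("pics/c6.png",o[:,:,::-1])
E
```

```text
t 15.55 tcp [0.5536 0.0584 0.1682] F [0.8759 0.0756 0.5906] w 0.7991276780662923 0.0 q [ 23.  19. -15.  -0. -57. -27.]
shift mm [-40.5  16.5 -31.8] rot [ 0.0021 -0.0006 -0.0023]
```

View pics/c6.png

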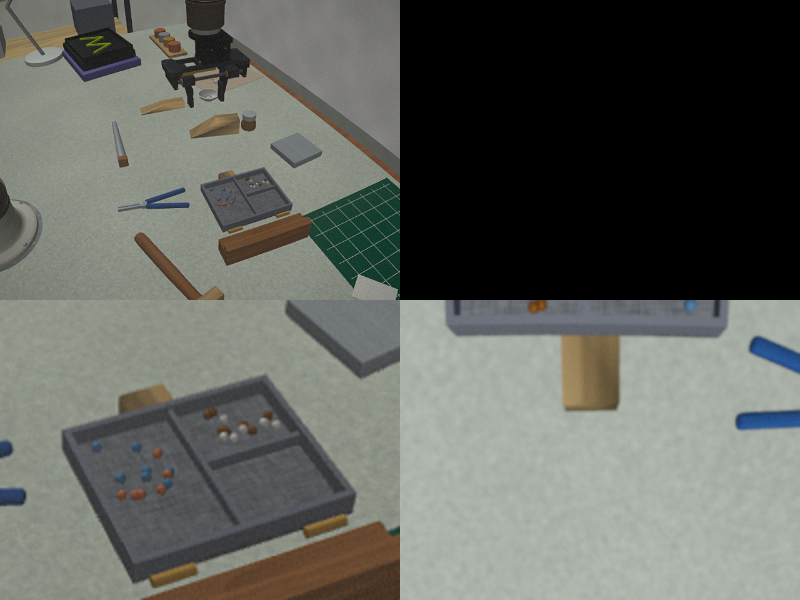

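The tray is still level: its rim corners are at the same pixels as before. The tail now sticks out about 42 mm, square and mid-edge, so about 23 mm of the flat top is under the edge. The other two wedges are untouched and the gripper is clear.

```bash
python3 -c "
from station import r
print(r.finish_job())"
```

```text
the job is handed in; nothing more can be done
None
```

The job is handed in: the tray sits level on the medium wedge's flat top, about mid-edge and square to it, the gripper is clear, and the other two wedges are where they lay.

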